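# Dock a plug-in module behind its spring catch and clamp it

### The arm

A 6-joint arm with a two-finger parallel gripper is mounted at the origin on the work surface. World frame = base frame: x ahead of the robot, y to its left, z up, the work surface at z = 0. Lengths are in m, angles in rad, forces in N, time in s.
With the tool pointing down it reaches from about 0.275 to 0.825 m from the base axis. Payload 5.2 kg.
Tool frame: the origin (TCP) lies between the finger pads; the fingertips stand 11 mm ahead of it and the grasp point (between the pads) lies 8 mm behind it; x points along the fingers, y is the direction in which the jaws open and shut, and the axes are right-handed (so a half turn about x gives the same grasp; the last joint's range is limited). The gripper opens to 93 mm and grips with 3 to 60 N. Pads are 15 mm wide; open, the fingers measure 128 mm over their backs; the gripper's body (75 mm by 188 mm) begins 65 mm behind the grasp point.
Start: joints at [-1.542, 0.259, 1.535, -0, 1.348, -0.203], TCP at [0.126, -0.535, 0.23] pointing down, gripper open.
Joint ranges: [-3.14, 3.14], [-0.91, 2.08], [0.19, 2.58], [-1.22, 4.36], [0.22, 2.71], [-3.12, 3.12]. Speed limits (rad/s): [2.57, 2.57, 3.14, 3.14, 3.14, 3.14].

### API

Orientations are given as a 3x3 rotation matrix whose columns are the frame's x, y, z axes.
In Python, from rig import robot, viewer, job gives the robot as it stands.
- The arm moves only by the tool jog_arm, never from a script. Its argument "commands" is a list of rows, each an object of numbers: "x", "y", "z": the shift along the tool's x, y, z in mm; "rx", "ry", "rz": the turn, a rotation vector about the tool's x, y, z in degrees; "hand": the closure, from 0 (fully open) to 1 (shut). In form: [{"x": .., "y": .., "z": .., "rx": .., "ry": .., "rz": .., "hand": ..}, ...]. A call has 1 to 8 rows; each row is the pose to reach, as a shift and turn from the pose commanded when the call began, along the tool's axes at that moment; what a row does not reach only later rows make up. A row lasts 1/10 s, in which the tool goes at most 50 mm and 8.59 degrees, less where a joint would pass 70% of its speed; a pose out of reach is approached as far as the arm can. A call with a gripper value outside its range is refused whole. The fingers move at their own pace and stop on an object; "force" is the grip in N (left out, the last holds). Time passes only in rows, so rows that repeat a pose let the fingers close. It gives the time, the measured TCP pose, the force and the opening at its end, in the units of the state.
- robot.get_obs(): the state, without advancing time (a new reading comes with each control period).
- viewer.capture(name): name is "scene" or "side" or "wrist"; returns the picture (400x640x3 uint8, red, green, blue); there is no depth.
- viewer.camera_params(name): a dict with "mtx" (3x3 intrinsics, pixels), "rvec" (rotation vector, rad) and "tvec" (3), from world to camera coordinates, as OpenCV has them. Camera axes: x right, y down, z forward; pixel columns grow to the right and rows downward; lengths in m; the calibration is good to about 2 mm. A picture is of the moment at which its call begins: read the wrist's pose just before it. camera_params takes no time and is no camera call; for the wrist camera it gives the pose at the moment of the call.
- job.finish_job(): hands the job in, once; it reports no verdict.
Trained networks look in the newest picture that a camera, given by its name, has taken for a name from the list of things; names that differ only in an ending like _2 or _b are one class to them, and where a whole thing is asked for, a point or a joint stands for the part that bears it (a point fixed in the world has none). Each returns a list of dicts, best first, with "p" (0 to 1); they miss things now and then, are a little off and sometimes report something else, mostly with a low value. They report only what shows in the picture. A call takes as long as a camera call. They do not tell look-alikes from the thing itself.
- viewer.look_for(query, camera): "at" ([x, y, z] in m, in world coordinates, good to about 4 mm: the middle of the surface that is visible of it).
- viewer.masks_of(query, camera): "region" (400x640 bool, what is visible of it).
- viewer.mark_of(query, camera): "at" ([x, y, z] in m, in world coordinates, good to about 4 mm: a listed point, or the origin of a listed thing).
The state is a dict: "time": time; "q": joint angles; "qvel": joint speeds; "joint_torque": joint torques, N m; "tool_pos": TCP position; "ee_rot": TCP orientation; "contact_force": force on the tool from outside, world axes, zero at the start; "wrist_torque": the same for the moment, N m; "finger_gap": finger opening in m.
Only numpy, scipy, OpenCV 4.12 (cv2) and the standard library are available. Lean on these libraries where they do the work, as an engineer would, in place of code of your own. Each camera call takes 0.05 s, during which the arm holds its last target.

### The job

Lift the wire clip of the docking station clear, slide the plug-in module in between the rails, plug end first, until the spring catch clicks out behind its rear face, then lower the clip until its feet rest on the module. Press the module home firmly but do not ram it against the end wall, and leave the spray can, parts tray and screwdriver where they are.

Things in the scene. Friction and masses are not known exactly. Their poses are not given: they have to be found in the camera images.
- module: Flat aluminium plug-in module, 120 x 64 x 26 mm, about 0.28 kg, lying loose on the bench. Origin: centre of its underside; x along its length to the plug end, z up. The front 10 mm (x = 50 to 60 mm) is a narrower black plug 52 mm wide, 4 to 22 mm above the underside; the rear (x = -60 mm) is a plain grey face. Dark vent slots on top.
- module_rear (a point): Centre of the module's plain rear face (60 mm behind the origin, 13 mm above its underside).
- module_nose (a point): Centre of the front of the module's black plug (60 mm ahead of the origin, 13 mm above its underside).
- dock: Grey docking station fixed on the bench, without a floor: the module slides on the bench between its rails. Origin: on the bench, centre line, under the module's rear face when home; x points the way in, y left, z up. Rails 33 mm high, inner faces at y = +-33.5 mm (67 mm apart), outer +-45 mm, from x = -85 mm to the end wall.
- dock_mouth (a point): Middle of the flared mouth, on the bench at dock x = -121 mm. Cheeks 22 mm high narrow from about 98 mm apart here to the rails' 67 mm at dock x = -85 mm; their outside lies within y = +-58 mm.
- dock_stop (a point): Middle of the end wall's face, dock x = 121.5 mm, 13 mm above the bench: a hard stop 33 mm high. A brass ejector button stands 12 mm out of it and pushes the module back with 3 to 6 N; pressing home takes about 10 to 18 N in all. Lips on the rails (inner edges y = +-26 mm, 28.5 to 33 mm above the bench, dock x = 5 to 45 and 80 to 121 mm) overhang the module: slide it in.
- catch (a joint): Spring catch, a steel latch bolt sliding sideways in the right (-y) rail. 0 = sprung out, standing 7 mm into the channel; grows (m, to 0.010) as it is pushed aside. The module's edge pushes it aside (to about 0.004) for a push of about 5 to 15 N; it snaps back to 0 only when the module's rear face has passed its square back. Not clicked, the ejector may push the module out again.
- catch_tip (a point): Inner rear top corner of the catch bolt: dock x = -1.5 mm, y = -26.5 mm, 24 mm above the bench. Its ramp reaches towards the mouth to x = -25 mm, its housing out to y = -74 mm, 30 mm high. Past the click the module can go only 3 mm further to the end wall; let go, it rests against the catch, rear face at about dock x = -1.5 mm.
- clip (a joint): Hold-down clip, a steel wire bail hinged at the far end of the dock. 0 = right down (starts at 0 to 0.05 rad), grows as its bar is lifted, to 1.25 rad. The hinge is stiff (about 3 N at the bar): the clip stays where it is left. Below 0.15 rad its feet block the module's way, from 0.25 rad it is clear; resting on the module's top it reads about 0.11 rad.
- clip_bar (a point): Middle of the clip's cross bar, 12 mm thick, 76 mm long along dock y; at 0 it is 46 mm above the bench at dock x = 60 mm, 75 mm from the hinge line. Two black feet, 12 x 10 mm, hang from it 14 to 24 mm either side of the middle, to 32 mm below the bar's axis; between them (28 mm) fingers fit before and behind the bar. Side wires run from its ends to the hinge.
- clip_hinge (a point): Middle of the clip's hinge line (along dock y): dock x = 135 mm, 50 mm above the bench; fixed. Hinge posts stand at y = +-39 to +-51 mm, dock x = 126 to 144 mm, 60 mm high.
- spray_can: Standing spray can, 54 mm in diameter, 150 mm high. Origin: centre of its underside. Bystander.
- parts_tray: Open grey parts tray, 90 x 150 x 30 mm. Origin: centre of its underside. Bystander.
- screwdriver: Screwdriver lying on the bench. Origin near its middle. Bystander.
Not all that is in view belongs to the job. Leave any purple or turquoise look-alike of the module alone.

How it is judged:
On the way, in this order (a step that is already met when the one before it is completed fails the run):
1. the clip is lifted clear (more than 0.25 rad) with the module not yet in (value of joint clip above 0.25 rad and x of module_nose in the frame of dock below 0.04 m), for 0.2 s.
2. the module is home and the catch has clicked out behind it (x of module_rear in the frame of dock above -0.004 m and x of module_nose in the frame of dock above 0.114 m and value of joint catch below 0.003 m and value of joint clip above 0.15 rad), for 0.2 s.
At the end, for the whole second after the job is handed in: The module lies flat between the rails, plug end in, its rear face not more than 4 mm short of the home mark, the catch sprung out behind it (joint under 0.003 m), the clip down on it (under 0.15 rad, feet within about 3 mm of its top), and all at rest (x of module_rear in the frame of dock above -0.004 m and x of module_nose in the frame of dock above 0.114 m and y of module_rear in the frame of dock between -0.005 and 0.005 m and z of module in the frame of dock below 0.004 m and angle between module's own z axis and vertical below 0.06 rad and value of joint catch below 0.003 m and value of joint clip below 0.15 rad and linear speed of module below 0.01 m/s); the robot touches nothing.
It fails at once if the module is rammed against the dock (more than 60 N) (contact force between module and dock above 60 N).
It fails at once if the spray can, parts tray or screwdriver is disturbed (moved more than 30 mm) (distance of any of spray_can, parts_tray, screwdriver from where it was at the start of the episode above 0.03 m).
It also fails if it takes over 72 s, if anything falls off the work surface, if the arm or the gripper's body presses on something with over 40 N, if the wrist force passes 120 N, or if a joint passes its speed limit or range.

## Working session

There is one attempt and no reset: what is moved stays moved. The work goes in short steps, Python scripts to look and compute and a tool call to move; the robot and the scene stay as the last step left them, time stands still between calls to the robot, and variables do not carry over. Pictures are saved under pics/ and viewed, and the job is handed in when it is done.

Besides the shell and the picture viewer there is one more tool, called after "Call:" as a command line: name --argument value ..., lists and objects as JSON in quotes. jog_arm: Moves the arm, as the interface text tells. Its arguments: {"type":"object","properties":{"commands":{"type":"array"},"force":{"type":"number"}},"required":["commands"]}

```bash
ls; mkdir -p pics
cat > h.py <<'E'
import numpy as np, cv2
from rig import robot, viewer, job
def cap(n,f):
    im=viewer.capture(n); cv2.imwrite('pics/'+f+'.png',im[:,:,::-1]); return im
def marks(names,cam):
    for n in names:
        print(cam,n,[(round(d['p'],2),np.round(d['at'],4).tolist()) for d in viewer.mark_of(n,cam)[:3]])
E
python3 - <<'E'
from h import *
o=robot.get_obs(); print({k:np.round(v,3).tolist() for k,v in o.items()})
for c in ['scene','side']:
    cap(c,c+'0'); marks(['module','module_nose','dock','dock_mouth','dock_stop','clip_bar','clip_hinge','catch_tip'],c)
marks(['spray_can','parts_tray','screwdriver'],'scene')
cap('wrist','wrist0')
print(robot.get_obs()['time'])
E
```

```text
pics
{'time': 0.0, 'q': [-1.542, 0.259, 1.536, -0.0, 1.348, -0.203], 'qvel': [-0.002, 0.0, 0.0, 0.0, 0.001, -0.002], 'joint_torque': [0.0, -43.731, -28.401, 0.072, 0.042, -0.0], 'tool_pos': [0.126, -0.535, 0.229], 'ee_rot': [[-0.0, 0.23, -0.973], [0.002, -0.973, -0.23], [-1.0, -0.002, -0.0]], 'contact_force': [0.087, -0.687, -0.101], 'wrist_torque': [-0.005, -0.004, 0.112], 'finger_gap': 0.093}
scene module [(0.75, [0.6719, -0.3585, -0.0006]), (0.71, [0.5087, -0.3073, -0.0016]), (0.57, [0.3588, -0.3209, 0.0024])]
scene module_nose [(0.67, [0.6363, -0.3105, 0.0161]), (0.57, [0.5408, -0.2549, 0.0115]), (0.56, [0.4104, -0.3535, 0.0143])]
scene dock [(0.61, [0.555, 0.0657, -0.0006])]
scene dock_mouth [(0.79, [0.5586, -0.0503, 0.0013])]
scene dock_stop [(0.87, [0.5505, 0.1881, 0.0114]), (0.64, [0.5813, 0.0668, 0.0218])]
scene clip_bar [(0.63, [0.5519, 0.1274, 0.0453]), (0.61, [0.5484, 0.2016, 0.051])]
scene clip_hinge [(0.58, [0.5484, 0.1983, 0.0531]), (0.28, [0.5821, 0.0678, 0.0238])]
scene catch_tip [(0.56, [0.58, 0.0669, 0.0234])]
side module [(0.94, [0.3582, -0.3229, -0.0021]), (0.86, [0.6745, -0.358, -0.0004]), (0.83, [0.5089, -0.309, -0.0019])]
side module_nose [(0.94, [0.5365, -0.2557, 0.0092]), (0.85, [0.6389, -0.3128, 0.013]), (0.82, [0.4079, -0.357, 0.0128])]
side dock [(0.56, [0.5554, 0.0648, 0.0003])]
side dock_mouth [(0.68, [0.5592, -0.0528, 0.0023])]
side dock_stop [(0.93, [0.551, 0.1881, 0.0095])]
side clip_bar [(0.47, [0.5538, 0.127, 0.0448])]
side clip_hinge [(0.94, [0.5495, 0.2018, 0.0486])]
side catch_tip [(0.43, [0.5798, 0.0648, 0.0237])]
scene spray_can [(0.56, [0.4443, 0.4365, 0.0035])]
scene parts_tray [(0.56, [0.7694, -0.1446, -0.003])]
scene screwdriver [(0.56, [0.7559, 0.1344, 0.0021]), (0.21, [0.4447, 0.438, -0.004])]
1.1
```

View pics/scene0.png

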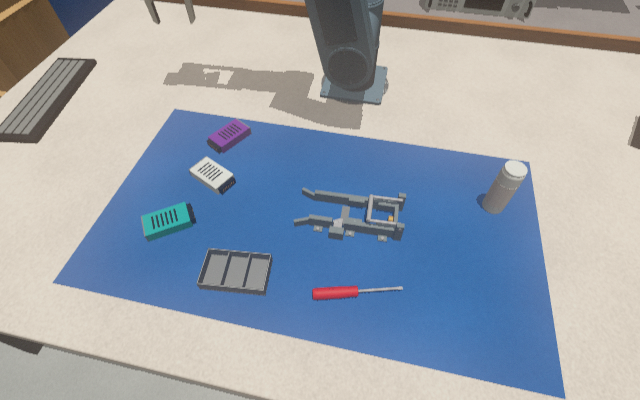

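View pics/side0.png

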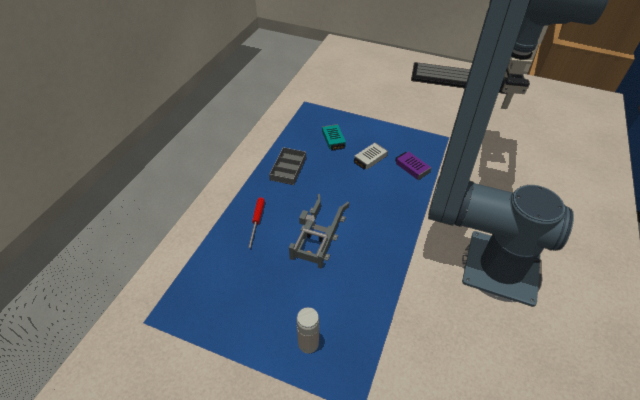

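View pics/wrist0.png

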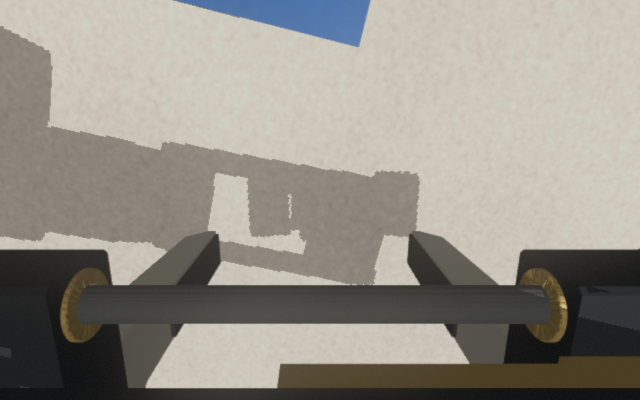

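The real module is the light grey one, at about (212,175) in the scene view; its look-alikes are purple at (230,135) and turquoise at (167,220). The dock is at about (355,215) and its mouth faces the robot's right. I'll go to the clip first.

```bash
cat >> h.py <<'E'
from scipy.spatial.transform import Rotation as Ro
# dock frame estimate
D={'o':np.array([0.5553,0.0660]),'yaw':np.deg2rad(92.15)}
def dw(x,y=0,z=0):
    c,s=np.cos(D['yaw']),np.sin(D['yaw'])
    return np.array([D['o'][0]+c*x-s*y,D['o'][1]+s*x+c*y,z])
def wd(p):
    c,s=np.cos(D['yaw']),np.sin(D['yaw']); d=np.array(p[:2])-D['o']
    return np.array([c*d[0]+s*d[1],-s*d[0]+c*d[1],p[2]])
def Rdown(jawdeg):
    a=np.deg2rad(jawdeg); x=np.array([0,0,-1.]); y=np.array([np.cos(a),np.sin(a),0]); return np.c_[x,y,np.cross(x,y)]
def goto(p,R=None):
    o=robot.get_obs(); R0=np.array(o['ee_rot']); p0=np.array(o['tool_pos'])
    s=R0.T@(np.array(p)-p0)*1000
    r=np.zeros(3) if R is None else np.rad2deg(Ro.from_matrix(R0.T@R).as_rotvec())
    print('shift mm',np.round(s,1),'turn deg',np.round(r,2),'t',round(o['time'],2),'F',np.round(o['contact_force'],1),'gap',round(o['finger_gap'],4))
E
python3 - <<'E'
from h import *
print(dw(60), dw(121.5e-3),dw(.135),dw(-.121))
goto(list(dw(0.03)[:2])+[0.2],Rdown(92.15-180))
E
```

```text
[-1.69564639 60.02376214  0.        ] [0.55074183 0.18741447 0.        ] [0.55023537 0.20090496 0.        ] [ 0.55983941 -0.05491482  0.        ]
shift mm [  29.7 -516.1 -561.4] turn deg [11.13  0.   -0.  ] t 1.1 F [-0.7 -0.7 -0.1] gap 0.0929
```

Call:
jog_arm --commands '[{"x":0,"y":-516,"z":-561,"rx":11.1,"hand":0.5},{"x":0,"y":-516,"z":-561,"rx":11.1,"hand":0.5},{"x":0,"y":-516,"z":-561,"rx":11.1,"hand":0.5},{"x":0,"y":-516,"z":-561,"rx":11.1,"hand":0.5},{"x":10,"y":-516,"z":-561,"rx":11.1,"hand":0.5},{"x":10,"y":-516,"z":-561,"rx":11.1,"hand":0.5},{"x":10,"y":-516,"z":-561,"rx":11.1,"hand":0.5},{"x":10,"y":-516,"z":-561,"rx":11.1,"hand":0.5}]'

```text
validation failed for argument at $.co...
```

Run:
```python
from h import *
goto(list(dw(0.03)[:2])+[0.2],Rdown(92.15-180))
```

```text
shift mm [  29.7 -516.1 -561.4] turn deg [11.13  0.   -0.  ] t 1.1 F [-0.7 -0.7 -0.1] gap 0.0929
```

Call:
jog_arm --commands '[{"x":0,"y":-516,"z":-561,"rx":11.1,"ry":0,"rz":0,"hand":0.5},{"x":0,"y":-516,"z":-561,"rx":11.1,"ry":0,"rz":0,"hand":0.5},{"x":0,"y":-516,"z":-561,"rx":11.1,"ry":0,"rz":0,"hand":0.5},{"x":0,"y":-516,"z":-561,"rx":11.1,"ry":0,"rz":0,"hand":0.5},{"x":10,"y":-516,"z":-561,"rx":11.1,"ry":0,"rz":0,"hand":0.5},{"x":10,"y":-516,"z":-561,"rx":11.1,"ry":0,"rz":0,"hand":0.5},{"x":10,"y":-516,"z":-561,"rx":11.1,"ry":0,"rz":0,"hand":0.5},{"x":10,"y":-516,"z":-561,"rx":11.1,"ry":0,"rz":0,"hand":0.5}]'

```text
time: 1.9
tool_pos: [0.3514, -0.2025, 0.2265]
ee_rot: [[0.001, 0.037, -0.999], [-0.001, -0.999, -0.037], [-1.0, 0.001, -0.001]]
contact_force: [-0.3, -0.4, 0.0]
finger_gap: 0.0466
```

Run:
```python
from h import *
goto(list(dw(0.03)[:2])+[0.2],Rdown(92.15-180))
```

```text
shift mm [  26.4 -290.7 -213.7] turn deg [-0.   -0.05 -0.05] t 1.9 F [-0.3 -0.4  0. ] gap 0.0466
```

Call:
jog_arm --commands '[{"x":26,"y":-291,"z":-214,"rx":0,"ry":0,"rz":0,"hand":0.5},{"x":26,"y":-291,"z":-214,"rx":0,"ry":0,"rz":0,"hand":0.5},{"x":26,"y":-291,"z":-214,"rx":0,"ry":0,"rz":0,"hand":0.5},{"x":26,"y":-291,"z":-214,"rx":0,"ry":0,"rz":0,"hand":0.5},{"x":26,"y":-291,"z":-214,"rx":0,"ry":0,"rz":0,"hand":0.5},{"x":26,"y":-291,"z":-214,"rx":0,"ry":0,"rz":0,"hand":0.5},{"x":26,"y":-291,"z":-214,"rx":0,"ry":0,"rz":0,"hand":0.5},{"x":26,"y":-291,"z":-214,"rx":0,"ry":0,"rz":0,"hand":0.5}]'

```text
time: 2.7
tool_pos: [0.5551, 0.0989, 0.1994]
ee_rot: [[0.0, 0.042, -0.999], [0.001, -0.999, -0.042], [-1.0, -0.001, -0.001]]
contact_force: [0.4, -0.7, -0.6]
finger_gap: 0.0469
```

Run:
```python
from h import *
o=robot.get_obs();print(o['tool_pos'],np.round(o['qvel'],2))
cap('wrist','wrist1')
marks(['dock','dock_mouth','dock_stop','clip_bar','clip_hinge','catch_tip'],'wrist')
cap('scene','s1')
marks(['clip_bar','dock_stop','clip_hinge'],'scene')
```

```text
[0.55514199 0.09888084 0.19940037] [ 0.13  0.12 -0.15 -0.04  0.06  0.13]
wrist dock []
wrist dock_mouth []
wrist dock_stop [(0.61, [0.5545, 0.1929, 0.0151])]
wrist clip_bar [(0.61, [0.557, 0.1272, 0.0497])]
wrist clip_hinge [(0.89, [0.5504, 0.2012, 0.053])]
wrist catch_tip [(0.92, [0.5855, 0.064, 0.0245])]
scene clip_bar [(0.8, [0.5518, 0.129, 0.0454])]
scene dock_stop [(0.64, [0.5441, 0.1873, 0.0115])]
scene clip_hinge [(0.91, [0.5491, 0.2008, 0.0496])]
```

View pics/wrist1.png

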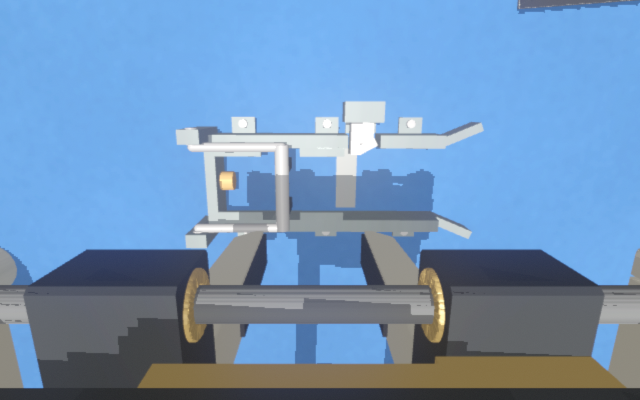

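The wrist view shows the whole dock: clip bar at (283,188), end wall at (212,180), button at (228,181), catch at (362,137). I'll zoom in to get the rail lines.

```bash
cat >> h.py <<'E'
def pix2w(cp,uv,z):
    R,_=cv2.Rodrigues(np.array(cp['rvec'],float)); t=np.array(cp['tvec'],float).ravel()
    uv=np.atleast_2d(np.array(uv,float)); r=np.c_[uv,np.ones(len(uv))]@np.linalg.inv(cp['mtx']).T@R
    c=-R.T@t; return c+r*((z-c[2])/r[:,2])[:,None]
def w2pix(cp,P):
    return cv2.projectPoints(np.atleast_2d(np.array(P,float)),np.array(cp['rvec'],float),np.array(cp['tvec'],float),np.array(cp['mtx'],float),None)[0].reshape(-1,2)
E
python3 - <<'E'
from h import *
import pickle
cp=viewer.camera_params('wrist'); im=cap('wrist','wrist2')
pickle.dump(cp,open('cp2.pkl','wb'))
o=robot.get_obs();print(o['tool_pos'],np.round(o['qvel'],2))
crop=cv2.resize(im[90:270,160:500],None,fx=2.35,fy=2.35,interpolation=cv2.INTER_CUBIC)[:,:,::-1].copy()
cv2.imwrite('pics/w2c.png',crop)
# overlay of dock model
ov=im[:,:,::-1].copy()
L=[]
for y in (33.5,-33.5,45,-45): L.append([(-85,y,33),(121.5,y,33)])
L.append([(121.5,-33.5,33),(121.5,33.5,33)]); L.append([(60,-38,46),(60,38,46)])
L.append([(-85,33.5,22),(-121,49,22)]);L.append([(-85,-33.5,22),(-121,-49,22)])
L.append([(-1.5,-26.5,24),(-1.5,-33.5,24)])
for a,b in L:
    p=w2pix(cp,[dw(*np.array(a)/1e3),dw(*np.array(b)/1e3)])
    p=(p-[160,90])*2.35
    cv2.line(crop,tuple(p[0].astype(int).tolist()),tuple(p[1].astype(int).tolist()),(0,0,255),1)
cv2.imwrite('pics/w2o.png',crop)
E
```

```text
[0.55335412 0.0940422  0.20044628] [ 0.01  0.01 -0.   -0.   -0.    0.  ]
```

View pics/w2o.png

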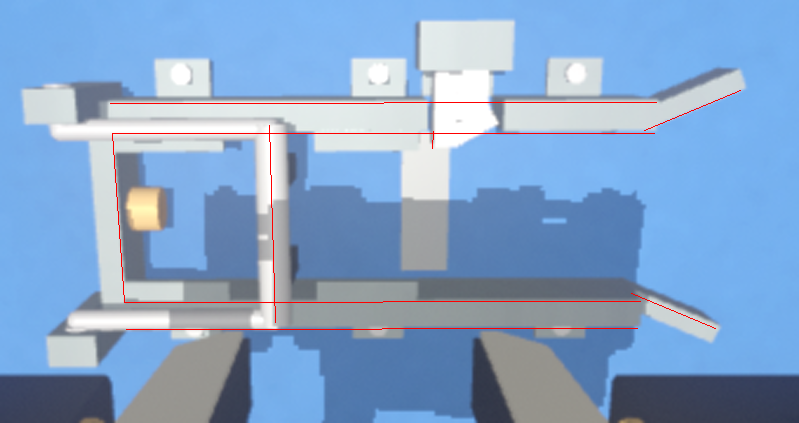

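Run:
```python
from h import *
goto(list(dw(0.061)[:2])+[0.039],Rdown(92.15-180))
```

```text
shift mm [161.4 -32.9  -0.8] turn deg [-0.04 -0.03 -0.  ] t 3.3 F [ 0.3 -0.2 -0.1] gap 0.0466
```

Call:
jog_arm --commands '[{"x":50,"y":-33,"z":-1,"rx":0,"ry":0,"rz":0,"hand":0.5},{"x":90,"y":-33,"z":-1,"rx":0,"ry":0,"rz":0,"hand":0.5},{"x":120,"y":-33,"z":-1,"rx":0,"ry":0,"rz":0,"hand":0.5},{"x":140,"y":-33,"z":-1,"rx":0,"ry":0,"rz":0,"hand":0.5},{"x":155,"y":-33,"z":-1,"rx":0,"ry":0,"rz":0,"hand":0.5},{"x":161,"y":-33,"z":-1,"rx":0,"ry":0,"rz":0,"hand":0.5},{"x":161,"y":-33,"z":-1,"rx":0,"ry":0,"rz":0,"hand":0.5}]'

```text
time: 4.0
tool_pos: [0.5527, 0.1276, 0.0385]
ee_rot: [[-0.002, 0.038, -0.999], [-0.0, -0.999, -0.038], [-1.0, -0.0, 0.002]]
contact_force: [-0.5, -0.3, 0.5]
finger_gap: 0.0464
```

Run:
```python
from h import *
o=robot.get_obs();print(o['tool_pos'],o['contact_force'])
cap('wrist','wrist3')
```

```text
[0.55271175 0.12758959 0.03847453] [-0.48939731 -0.30575127  0.5050781 ]
```

View pics/wrist3.png

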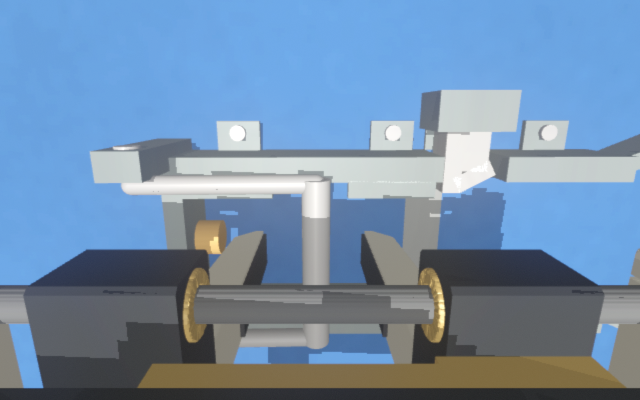

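The bar at (316,260) sits centred between the fingers, so I'll close on it.

Call:
jog_arm --commands '[{"x":0,"y":0,"z":0,"rx":0,"ry":0,"rz":0,"hand":1},{"x":0,"y":0,"z":0,"rx":0,"ry":0,"rz":0,"hand":1},{"x":0,"y":0,"z":0,"rx":0,"ry":0,"rz":0,"hand":1},{"x":0,"y":0,"z":0,"rx":0,"ry":0,"rz":0,"hand":1},{"x":0,"y":0,"z":0,"rx":0,"ry":0,"rz":0,"hand":1}]' --force 20

```text
time: 4.55
tool_pos: [0.5534, 0.1268, 0.0394]
ee_rot: [[0.001, 0.039, -0.999], [-0.002, -0.999, -0.039], [-1.0, 0.002, -0.001]]
contact_force: [-0.4, -11.6, 2.2]
finger_gap: 0.0114
```

Run:
```python
from h import *
o=robot.get_obs();print(o['tool_pos'],o['contact_force'],o['finger_gap'])
R0=np.array(o['ee_rot']);p0=np.array(o['tool_pos'])
H=dw(.135,0,.05); ax=-dw(0,1)+dw(0); ax=np.array([-np.sin(D['yaw']),np.cos(D['yaw']),0]) # dock y
for a in np.arange(.07,.71,.07):
    Q=Ro.from_rotvec(ax*a).as_matrix()   # sign check: bar (at -x from hinge) must rise
    p=H+Q@(p0-H); 
    print(round(a,2),np.round(R0.T@(p-p0)*1e3,1),np.round(np.rad2deg(Ro.from_matrix(R0.T@Q@R0).as_rotvec()),1), np.round(p,3))
```

```text
[0.55342483 0.12684129 0.03941927] [ -0.37473317 -11.56735292   2.21018612] 0.011380099858118033
0.07 [-5.2  0.6 -0. ] [-0. -0.  4.] [0.553 0.126 0.045]
0.14 [-10.4   0.8  -0. ] [-0. -0.  8.] [0.553 0.126 0.05 ]
0.21 [-15.7   0.6  -0. ] [-0. -0. 12.] [0.553 0.126 0.055]
0.28 [-20.9   0.1  -0. ] [-0. -0. 16.] [0.553 0.127 0.06 ]
0.35 [-26.1  -0.8  -0. ] [-0.  -0.  20.1] [0.553 0.128 0.065]
0.42 [-31.2  -2.1  -0. ] [-0.  -0.  24.1] [0.553 0.129 0.071]
0.49 [-36.1  -3.7  -0. ] [-0.  -0.  28.1] [0.553 0.131 0.076]
0.56 [-41.   -5.6  -0. ] [-0.  -0.  32.1] [0.553 0.133 0.08 ]
0.63 [-45.7  -7.9  -0. ] [-0.  -0.  36.1] [0.553 0.135 0.085]
0.7 [-50.3 -10.5  -0. ] [-0.  -0.1 40.1] [0.553 0.137 0.09 ]
```

Call:
jog_arm --commands '[{"x":-5.2,"y":1.6,"z":0,"rx":0,"ry":0,"rz":4,"hand":1},{"x":-10.4,"y":1.8,"z":0,"rx":0,"ry":0,"rz":8,"hand":1},{"x":-15.7,"y":1.6,"z":0,"rx":0,"ry":0,"rz":12,"hand":1},{"x":-20.9,"y":1.1,"z":0,"rx":0,"ry":0,"rz":16,"hand":1},{"x":-26.1,"y":0.2,"z":0,"rx":0,"ry":0,"rz":20,"hand":1},{"x":-31.2,"y":-1.1,"z":0,"rx":0,"ry":0,"rz":24,"hand":1},{"x":-36.1,"y":-2.7,"z":0,"rx":0,"ry":0,"rz":28,"hand":1},{"x":-36.1,"y":-2.7,"z":0,"rx":0,"ry":0,"rz":28,"hand":1}]'

```text
time: 5.35
tool_pos: [0.5532, 0.1304, 0.0757]
ee_rot: [[0.019, 0.036, -0.999], [-0.474, -0.88, -0.041], [-0.88, 0.474, 0.001]]
contact_force: [-0.7, -3.4, 4.0]
finger_gap: 0.0108
```

Run:
```python
from h import *
o=robot.get_obs();print(o['tool_pos'],o['contact_force'],o['finger_gap'])
cap('scene','s4'); cap('side','d4')
marks(['clip_bar'],'side')
im=cv2.imread('pics/s4.png')[150:270,260:450]; im2=cv2.imread('pics/d4.png')[170:290,230:420]
cv2.imwrite('pics/c4.png',cv2.resize(np.hstack([im,im2]),None,fx=2.1,fy=2.1,interpolation=cv2.INTER_CUBIC))
```

```text
[0.5531829  0.13037989 0.07565695] [-0.71804527 -3.43433556  3.9851287 ] 0.010764079015094323
side clip_bar [(0.55, [0.5529, 0.135, 0.0805])]
```

View pics/c4.png

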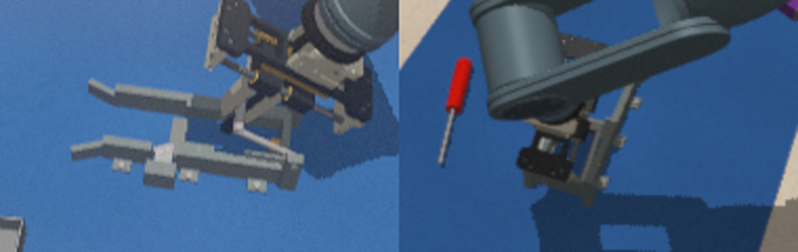

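The clip is up at about 0.49 rad. I'll open and back off along the tool axis.

Call:
jog_arm --commands '[{"x":0,"y":0,"z":0,"rx":0,"ry":0,"rz":0,"hand":0.6},{"x":0,"y":0,"z":0,"rx":0,"ry":0,"rz":0,"hand":0.6},{"x":0,"y":0,"z":0,"rx":0,"ry":0,"rz":0,"hand":0.6},{"x":-30,"y":0,"z":0,"rx":0,"ry":0,"rz":0,"hand":0.6},{"x":-80,"y":0,"z":0,"rx":0,"ry":0,"rz":0,"hand":0.6},{"x":-110,"y":0,"z":0,"rx":0,"ry":0,"rz":-8,"hand":0.3},{"x":-110,"y":0,"z":0,"rx":0,"ry":0,"rz":-16,"hand":0}]'

```text
time: 6.2
tool_pos: [0.5538, 0.1864, 0.1769]
ee_rot: [[0.018, 0.041, -0.999], [-0.2, -0.979, -0.043], [-0.98, 0.2, -0.01]]
contact_force: [-0.2, -0.5, 0.1]
finger_gap: 0.0487
```

Run:
```python
from h import *
# module pose estimate
m=np.array([0.5088,-0.3082]); n=np.array([0.5386,-0.2553]); print(np.rad2deg(np.arctan2(*(n-m)[::-1])))
a=np.arctan2(*(n-m)[::-1]); print('yaw',np.rad2deg(a))
cap('scene','s5'); print([ (round(d['p'],2),np.round(d['at'],4)) for d in viewer.look_for('module','scene')]); marks(['module_rear','module','clip_bar'],'scene')
# jaw perpendicular to module axis; options
for j in (np.rad2deg(a)+90,np.rad2deg(a)-90):
    print(j); goto([m[0]-.0,m[1]-.04,.2],Rdown(j))
```

```text
60.606263108575924
yaw 60.606263108575924
[(0.93, array([ 0.5147, -0.3048,  0.0251])), (0.64, array([ 0.6794, -0.3585,  0.0243])), (0.57, array([ 0.3641, -0.3132,  0.0274]))]
scene module_rear [(0.9, [0.3041, -0.2919, 0.0113]), (0.67, [0.4883, -0.3673, 0.0147]), (0.67, [0.7029, -0.4092, 0.0128])]
scene module [(0.97, [0.6701, -0.3594, -0.0017]), (0.67, [0.509, -0.3104, -0.0]), (0.66, [0.3534, -0.3232, 0.0016])]
scene clip_bar [(0.82, [0.5533, 0.1371, 0.0834])]
150.60626310857592
shift mm [ 83.2 522.   61.1] turn deg [120.98 -12.79  -7.32] t 6.45 F [-0.3  0.2 -0.5] gap 0.0682
-29.393736891424076
shift mm [ 83.2 522.   61.1] turn deg [-58.25   6.3  -11.  ] t 6.45 F [-0.3  0.2 -0.5] gap 0.0682
```

Run:
```python
from h import *
goto([.485,-.358,.2],Rdown(-25))
```

```text
shift mm [ 85.1 530.7  85.3] turn deg [-62.63   6.76 -10.83] t 6.45 F [-0.3  0.2 -0.5] gap 0.0682
```

Call:
jog_arm --commands '[{"x":85,"y":531,"z":85,"rx":-62.6,"ry":6.8,"rz":-10.8,"hand":0},{"x":85,"y":531,"z":85,"rx":-62.6,"ry":6.8,"rz":-10.8,"hand":0},{"x":85,"y":531,"z":85,"rx":-62.6,"ry":6.8,"rz":-10.8,"hand":0},{"x":85,"y":531,"z":85,"rx":-62.6,"ry":6.8,"rz":-10.8,"hand":0},{"x":85,"y":531,"z":85,"rx":-62.6,"ry":6.8,"rz":-10.8,"hand":0},{"x":85,"y":531,"z":85,"rx":-62.6,"ry":6.8,"rz":-10.8,"hand":0},{"x":85,"y":531,"z":85,"rx":-62.6,"ry":6.8,"rz":-10.8,"hand":0},{"x":85,"y":531,"z":85,"rx":-62.6,"ry":6.8,"rz":-10.8,"hand":0}]'

```text
time: 7.25
tool_pos: [0.5128, -0.1452, 0.1872]
ee_rot: [[0.009, 0.85, -0.526], [-0.019, -0.526, -0.85], [-1.0, 0.017, 0.011]]
contact_force: [0.8, 0.4, 0.5]
finger_gap: 0.0928
```

Run:
```python
from h import *
goto([.485,-.358,.2],Rdown(-25))
```

```text
shift mm [ -9.1  88.5 195.8] turn deg [-6.73  0.7  -0.94] t 7.25 F [0.8 0.4 0.5] gap 0.0928
```

Call:
jog_arm --commands '[{"x":-9,"y":88,"z":196,"rx":-6.7,"ry":0.7,"rz":-0.9,"hand":0},{"x":-9,"y":88,"z":196,"rx":-6.7,"ry":0.7,"rz":-0.9,"hand":0},{"x":-9,"y":88,"z":196,"rx":-6.7,"ry":0.7,"rz":-0.9,"hand":0},{"x":-9,"y":88,"z":196,"rx":-6.7,"ry":0.7,"rz":-0.9,"hand":0},{"x":-9,"y":88,"z":196,"rx":-6.7,"ry":0.7,"rz":-0.9,"hand":0},{"x":-9,"y":88,"z":196,"rx":-6.7,"ry":0.7,"rz":-0.9,"hand":0},{"x":-9,"y":88,"z":196,"rx":-6.7,"ry":0.7,"rz":-0.9,"hand":0}]'

```text
time: 7.95
tool_pos: [0.484, -0.3556, 0.2002]
ee_rot: [[0.002, 0.904, -0.429], [0.001, -0.429, -0.904], [-1.0, 0.002, -0.002]]
contact_force: [0.2, -0.4, -0.7]
finger_gap: 0.0929
```

Run:
```python
from h import *
import pickle
viewer.capture('wrist')
cp=viewer.camera_params('wrist'); pickle.dump(cp,open('cp6.pkl','wb'));im=cap('wrist','wrist6')
print(robot.get_obs()['tool_pos'],robot.get_obs()['time'])
marks(['module','module_nose','module_rear'],'wrist')
ms=viewer.masks_of('module','wrist')
for k,d in enumerate(ms[:2]):
    r=d['region'].astype(np.uint8); ys,xs=np.nonzero(r); print(d['p'],r.sum(),xs.mean(),ys.mean()); np.save(f'm{k}.npy',r)
```

```text
[ 0.48442859 -0.35502009  0.20096002] 8.05
wrist module [(0.76, [0.5132, -0.3052, -0.0029]), (0.68, [0.6745, -0.3594, 0.0018])]
wrist module_nose [(0.83, [0.5388, -0.249, 0.0128]), (0.7, [0.407, -0.35, 0.0096]), (0.68, [0.6351, -0.3111, 0.0133])]
wrist module_rear [(0.96, [0.4845, -0.3631, 0.0125]), (0.82, [0.2989, -0.2901, 0.016]), (0.77, [0.7102, -0.4051, 0.0143])]
0.93 11211 503.9001873160289 96.38078672732138
0.73 9554 318.48157839648314 121.63795268997279
```

View pics/wrist6.png

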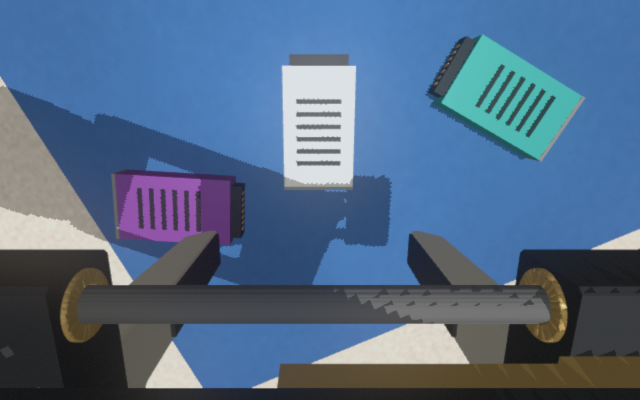

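The white module is upright in the wrist view, its top running from (283,66) to (352,186) with the black plug at the top of the picture. I'll back-project its corners.

Run:
```python
from h import *
import pickle
cp=pickle.load(open('cp6.pkl','rb'))
im=cv2.imread('pics/wrist6.png'); 
w=((im.min(2)>150)).astype(np.uint8); w[:, :260]=0; w[:,380:]=0; w[:50]=0; w[205:]=0
w=cv2.morphologyEx(w,cv2.MORPH_CLOSE,np.ones((9,9)))
c=max(cv2.findContours(w,0,1)[0],key=cv2.contourArea)
b=cv2.boxPoints(cv2.minAreaRect(c)); print(b)
P=pix2w(cp,b,.026); print(np.round(P,4), np.linalg.norm(P-np.roll(P,1,0),axis=1))
P2=pix2w(cp,[(283,66),(355.5,66),(352.5,186),(285,185)],.026)
f=(P2[0]+P2[1])/2; r=(P2[2]+P2[3])/2; u=(f-r)/np.linalg.norm(f-r); print(np.linalg.norm(f-r),np.rad2deg(np.arctan2(u[1],u[0])),'origin',(f+r)/2+u*.005)
a=np.arctan2(u[1],u[0]); m=(f+r)/2+u*.005
g=m-u*.040; 
goto([g[0],g[1],.02],Rdown(np.rad2deg(a)-90))
```

```text
[[282.  65.]
 [355.  65.]
 [355. 185.]
 [282. 185.]]
[[ 0.5052 -0.2505  0.026 ]
 [ 0.5625 -0.2777  0.026 ]
 [ 0.5196 -0.3751  0.026 ]
 [ 0.4576 -0.3457  0.026 ]] [0.1063685  0.06338156 0.10642698 0.06860366]
0.10602600070630842 64.62958262422063 origin [ 0.51351225 -0.30850098  0.026     ]
shift mm [181.9   4.9 -15.4] turn deg [ 0.07 -0.03 -0.3 ] t 8.25 F [-0.5 -0.  -0.2] gap 0.0926
```

Run:
```python
from h import *
a=np.deg2rad(64.6);u=np.array([np.cos(a),np.sin(a)]); g=np.array([.512,-.308])-u*.036
goto([g[0],g[1],.014],Rdown(64.6-90))
```

```text
shift mm [187.9   3.3 -19.2] turn deg [ 0.1  -0.03 -0.3 ] t 8.25 F [-0.5 -0.  -0.2] gap 0.0926
```

Call:
jog_arm --commands '[{"x":45,"y":4,"z":-19,"rx":0,"ry":0,"rz":0,"hand":0.12},{"x":90,"y":4,"z":-19,"rx":0,"ry":0,"rz":0,"hand":0.12},{"x":125,"y":4,"z":-19,"rx":0,"ry":0,"rz":0,"hand":0.12},{"x":150,"y":4,"z":-19,"rx":0,"ry":0,"rz":0,"hand":0.12},{"x":170,"y":4,"z":-19,"rx":0,"ry":0,"rz":0,"hand":0.12},{"x":182,"y":4,"z":-19,"rx":0,"ry":0,"rz":0,"hand":0.12},{"x":187,"y":4,"z":-19,"rx":0,"ry":0,"rz":0,"hand":0.12},{"x":187,"y":4,"z":-19,"rx":0,"ry":0,"rz":0,"hand":0.12}]'

```text
time: 9.05
tool_pos: [0.4968, -0.3422, 0.0147]
ee_rot: [[0.005, 0.903, -0.429], [-0.002, -0.429, -0.903], [-1.0, 0.005, -0.001]]
contact_force: [-0.5, 0.5, -0.0]
finger_gap: 0.082
```

Call:
jog_arm --commands '[{"x":0,"y":0,"z":0,"rx":0,"ry":0,"rz":0,"hand":1},{"x":0,"y":0,"z":0,"rx":0,"ry":0,"rz":0,"hand":1},{"x":0,"y":0,"z":0,"rx":0,"ry":0,"rz":0,"hand":1},{"x":0,"y":0,"z":0,"rx":0,"ry":0,"rz":0,"hand":1},{"x":0,"y":0,"z":0,"rx":0,"ry":0,"rz":0,"hand":1}]' --force 45

```text
time: 9.55
tool_pos: [0.4969, -0.3428, 0.0158]
ee_rot: [[0.006, 0.903, -0.429], [-0.003, -0.429, -0.903], [-1.0, 0.006, 0.0]]
contact_force: [-1.7, -0.5, 6.5]
finger_gap: 0.0635
```

Run:
```python
from h import *
o=robot.get_obs();print(o['tool_pos'],o['contact_force'],o['finger_gap'])
cap('wrist','wrist7')
```

```text
[ 0.49686695 -0.34281112  0.01575498] [-1.65111306 -0.49177011  6.54293877] 0.06346717800920522
```

View pics/wrist7.png

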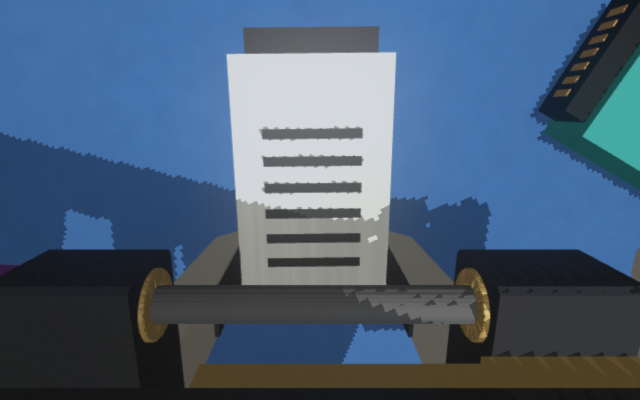

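The module is gripped and aligned with the tool, its front edge at row 53. I'll compute the grip offset and the next targets.

Run:
```python
from h import *
cp=viewer.camera_params('wrist'); o=robot.get_obs(); R=np.array(o['ee_rot']);p=np.array(o['tool_pos'])
P=pix2w(cp,[(229,53),(395,53),(240,240),(388,240)],.026)
print(np.round((P-p)@R*1e3,1))
off=96+0  # placeholder
for dx,z in ((-.24,.06),(-.24,.016),(-.128,.016)):
    goto(list(dw(dx)[:2])+[z],Rdown(2.15))
```

```text
[[-10.5 -30.8 -86.9]
 [-10.1  32.1 -86.9]
 [-10.5 -30.4 -11.7]
 [-10.1  33.2 -11.6]]
shift mm [ -44.4  -11.3 -181.6] turn deg [-27.55   0.1   -0.34] t 9.6 F [-1.8  0.4  5.5] gap 0.0637
shift mm [  -0.4  -11.5 -181.6] turn deg [-27.55   0.1   -0.34] t 9.6 F [-1.8  0.4  5.5] gap 0.0637
shift mm [  -0.7  -63.3 -280.9] turn deg [-27.55   0.1   -0.34] t 9.6 F [-1.8  0.4  5.5] gap 0.0637
```

Call:
jog_arm --commands '[{"x":-20,"y":0,"z":0,"rx":0,"ry":0,"rz":0,"hand":1},{"x":-40,"y":0,"z":0,"rx":0,"ry":0,"rz":0,"hand":1},{"x":-44,"y":-4,"z":-45,"rx":-7,"ry":0,"rz":0,"hand":1},{"x":-44,"y":-8,"z":-90,"rx":-14,"ry":0,"rz":0,"hand":1},{"x":-44,"y":-10,"z":-130,"rx":-21,"ry":0,"rz":0,"hand":1},{"x":-44,"y":-11,"z":-165,"rx":-27.5,"ry":0,"rz":-0.3,"hand":1},{"x":-44,"y":-11,"z":-177,"rx":-27.5,"ry":0,"rz":-0.3,"hand":1},{"x":-44,"y":-11,"z":-177,"rx":-27.5,"ry":0,"rz":-0.3,"hand":1}]'

```text
time: 10.4
tool_pos: [0.5628, -0.176, 0.0583]
ee_rot: [[-0.001, 0.999, 0.038], [-0.0, 0.038, -0.999], [-1.0, -0.001, 0.0]]
contact_force: [-0.4, -0.3, -3.3]
finger_gap: 0.0636
```

Run:
```python
from h import *
viewer.capture('scene')
cp=viewer.camera_params('wrist'); cap('wrist','wrist8'); cap('scene','s8')
o=robot.get_obs();print(o['tool_pos'],o['contact_force'],o['finger_gap'],wd(o['tool_pos']))
goto(list(dw(-.24)[:2])+[.016],Rdown(2.15))
marks(['dock_mouth','module_nose'],'wrist'); marks(['module_nose','module_rear'],'scene')
```

```text
[ 0.56202902 -0.17897939  0.05848148] [-0.80088037 -0.71377538 -4.08633212] 0.0635766201141342 [-0.24505938  0.00246631  0.05848148]
shift mm [42.5  2.5 -5.1] turn deg [-0.16  0.07  0.04] t 10.55 F [-0.8 -0.7 -4.1] gap 0.0636
wrist dock_mouth []
wrist module_nose [(0.84, [0.5593, -0.0771, 0.0536])]
scene module_nose [(0.96, [0.5596, -0.0829, 0.0566]), (0.87, [0.6368, -0.3115, 0.0172]), (0.77, [0.4102, -0.3509, 0.0131])]
scene module_rear [(0.93, [0.7006, -0.4097, 0.0089]), (0.72, [0.5646, -0.2037, 0.0597]), (0.19, [0.5535, 0.1364, 0.082])]
```

View pics/wrist8.png

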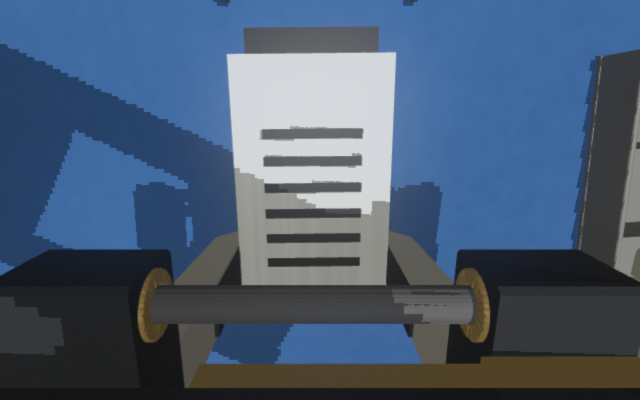

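View pics/s8.png

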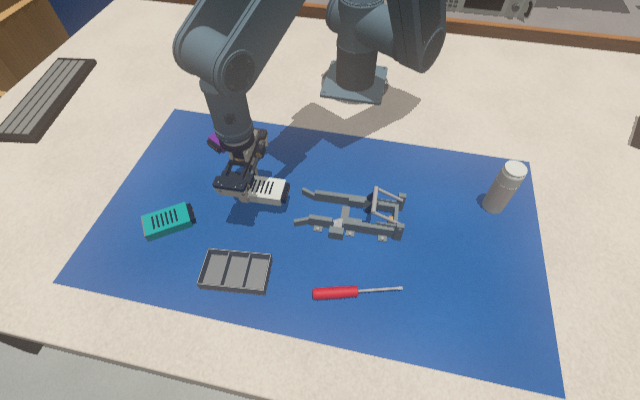

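Call:
jog_arm --commands '[{"x":20,"y":1.5,"z":-2,"rx":0,"ry":0,"rz":0,"hand":1},{"x":35,"y":1.5,"z":-5,"rx":0,"ry":0,"rz":0,"hand":1},{"x":41.5,"y":1.5,"z":-5,"rx":0,"ry":0,"rz":0,"hand":1},{"x":41.5,"y":1.5,"z":-25,"rx":0,"ry":0,"rz":0,"hand":1},{"x":41.5,"y":1.5,"z":-45,"rx":0,"ry":0,"rz":0,"hand":1},{"x":41.5,"y":1.5,"z":-60,"rx":0,"ry":0,"rz":0,"hand":1},{"x":41.5,"y":1.5,"z":-70,"rx":0,"ry":0,"rz":0,"hand":1},{"x":41.5,"y":1.5,"z":-70,"rx":0,"ry":0,"rz":0,"hand":1}]'

```text
time: 11.55
tool_pos: [0.562, -0.1071, 0.0176]
ee_rot: [[0.001, 0.999, 0.038], [-0.001, 0.038, -0.999], [-1.0, 0.001, 0.001]]
contact_force: [-0.2, 0.0, -3.5]
finger_gap: 0.0637
```

Run:
```python
from h import *
o=robot.get_obs();print(o['tool_pos'],o['contact_force'],o['finger_gap'],wd(o['tool_pos']))
cap('wrist','wrist9'); goto(list(dw(-.135,.001)[:2])+[.016],Rdown(2.15))
```

```text
[ 0.56200409 -0.10709806  0.01764953] [-0.17753264  0.01695195 -3.46078679] 0.06370618103957747 [-0.17322771 -0.00020546  0.01764953]
shift mm [  1.5  -1.  -38.8] turn deg [-0.    0.08 -0.03] t 11.6 F [ 0.1 -0.8 -3.1] gap 0.0636
```

View pics/wrist9.png

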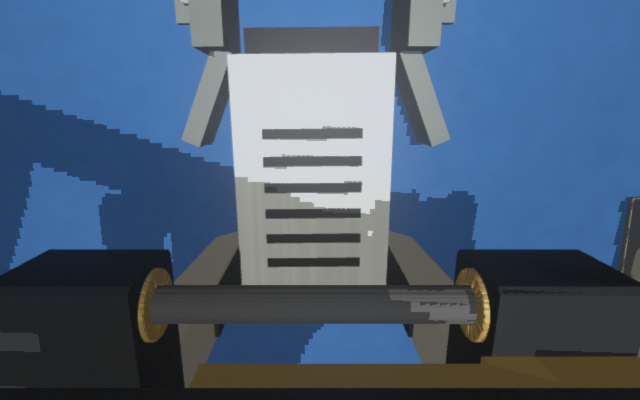

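Call:
jog_arm --commands '[{"x":0,"y":0.5,"z":-10,"rx":0,"ry":0,"rz":0,"hand":1},{"x":0,"y":0.5,"z":-20,"rx":0,"ry":0,"rz":0,"hand":1},{"x":0,"y":0.5,"z":-30,"rx":0,"ry":0,"rz":0,"hand":1},{"x":0.5,"y":0.5,"z":-38,"rx":0,"ry":0,"rz":0,"hand":1},{"x":1,"y":0.5,"z":-38,"rx":0,"ry":0,"rz":0,"hand":1}]'

```text
time: 12.1
tool_pos: [0.5606, -0.0683, 0.0162]
ee_rot: [[0.0, 0.999, 0.038], [-0.0, 0.038, -0.999], [-1.0, 0.0, 0.0]]
contact_force: [1.3, 1.3, -3.7]
finger_gap: 0.064
```

Run:
```python
from h import *
o=robot.get_obs();print(o['tool_pos'],o['contact_force'],o['finger_gap'],wd(o['tool_pos']))
cap('wrist','wrist10')
```

```text
[ 0.56056378 -0.06827848  0.01617152] [ 1.2600435   1.26812806 -3.74677325] 0.06396884575659434 [-0.13438143 -0.00022251  0.01617152]
```

View pics/wrist10.png

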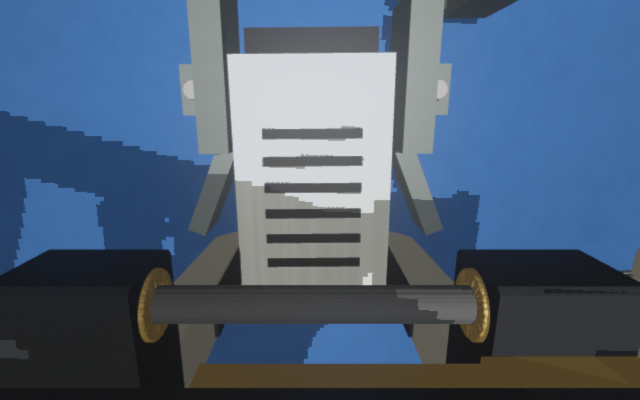

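The module is in the rails. Next I release it and come round behind to push it in.

Call:
jog_arm --commands '[{"x":0,"y":0,"z":0,"rx":0,"ry":0,"rz":0,"hand":0.17},{"x":0,"y":0,"z":0,"rx":0,"ry":0,"rz":0,"hand":0.17},{"x":0,"y":0,"z":0,"rx":0,"ry":0,"rz":0,"hand":0.17},{"x":-25,"y":0,"z":0,"rx":0,"ry":0,"rz":0,"hand":0.17},{"x":-50,"y":0,"z":20,"rx":0,"ry":0,"rz":0,"hand":0.17},{"x":-50,"y":0,"z":50,"rx":0,"ry":0,"rz":0,"hand":1},{"x":-50,"y":0,"z":55,"rx":0,"ry":0,"rz":0,"hand":1},{"x":-50,"y":0,"z":55,"rx":0,"ry":0,"rz":0,"hand":1}]'

```text
time: 12.95
tool_pos: [0.5623, -0.1256, 0.0661]
ee_rot: [[-0.0, 0.999, 0.034], [-0.001, 0.034, -0.999], [-1.0, -0.0, 0.001]]
contact_force: [-0.5, -0.1, -0.2]
finger_gap: 0.0575
```

Call:
jog_arm --commands '[{"x":0,"y":0,"z":0,"rx":0,"ry":0,"rz":0,"hand":1},{"x":25,"y":0,"z":0,"rx":0,"ry":0,"rz":0,"hand":1},{"x":40,"y":0,"z":0,"rx":0,"ry":0,"rz":0,"hand":1},{"x":50,"y":0,"z":0,"rx":0,"ry":0,"rz":0,"hand":1},{"x":50,"y":0,"z":0,"rx":0,"ry":0,"rz":0,"hand":1}]'

```text
time: 13.45
tool_pos: [0.5612, -0.1233, 0.0144]
ee_rot: [[-0.004, 0.999, 0.037], [0.001, 0.037, -0.999], [-1.0, -0.004, -0.001]]
contact_force: [-0.1, 0.2, -0.8]
finger_gap: 0.0179
```

Run:
```python
from h import *
o=robot.get_obs();print(o['tool_pos'],o['contact_force'],o['finger_gap'],wd(o['tool_pos']))
cap('wrist','wrist11')
cap('scene','s11'); marks(['module_rear','module_nose','catch_tip','dock_stop','clip_bar'],'scene')
im=cv2.imread('pics/s11.png')[130:270,190:450]; cv2.imwrite('pics/c11.png',cv2.resize(im,None,fx=3,fy=3,interpolation=cv2.INTER_CUBIC))
```

```text
[ 0.56120658 -0.12334648  0.01444871] [-0.14039688  0.20505384 -0.81620157] 0.01793524498421239 [-0.18943478  0.00120105  0.01444871]
scene module_rear [(0.94, [0.5661, -0.0937, 0.016]), (0.89, [0.3039, -0.292, 0.0133]), (0.88, [0.704, -0.4077, 0.0108])]
scene module_nose [(0.75, [0.6383, -0.3104, 0.0171]), (0.73, [0.5583, 0.0296, 0.013]), (0.71, [0.4069, -0.351, 0.0113])]
scene catch_tip [(0.45, [0.5778, 0.0674, 0.0259])]
scene dock_stop [(0.58, [0.5489, 0.1877, 0.0122])]
scene clip_bar [(0.67, [0.5517, 0.1341, 0.0826])]
```

View pics/wrist11.png

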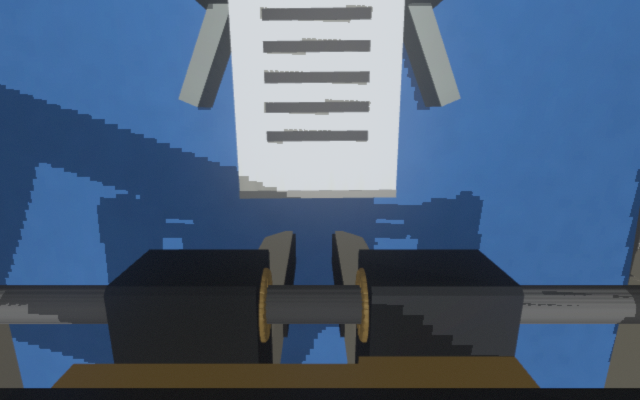

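View pics/c11.png

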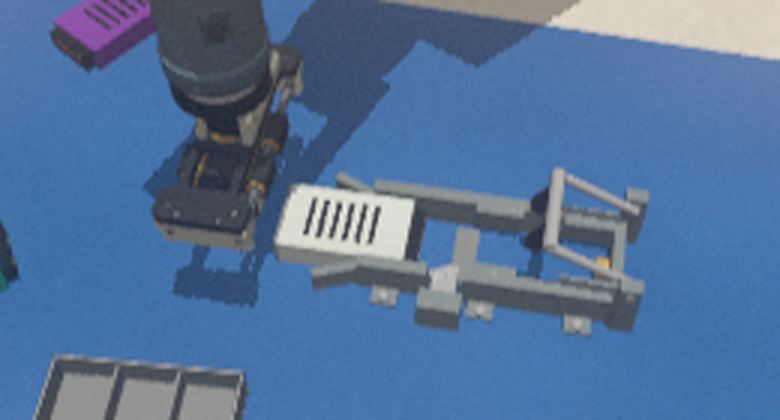

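Call:
jog_arm --commands '[{"x":-1,"y":0,"z":-10,"rx":0,"ry":0,"rz":0,"hand":0.9},{"x":-1,"y":0,"z":-19,"rx":0,"ry":0,"rz":0,"hand":0.9},{"x":-1,"y":0,"z":-26,"rx":0,"ry":0,"rz":0,"hand":0.9},{"x":-1,"y":0,"z":-34,"rx":0,"ry":0,"rz":0,"hand":0.9},{"x":-1,"y":0,"z":-42,"rx":0,"ry":0,"rz":0,"hand":0.9},{"x":-1,"y":0,"z":-50,"rx":0,"ry":0,"rz":0,"hand":0.9}]'

```text
time: 14.4
tool_pos: [0.561, -0.0743, 0.0174]
ee_rot: [[0.001, 0.999, 0.037], [-0.001, 0.037, -0.999], [-1.0, 0.001, 0.001]]
contact_force: [0.1, -2.8, 1.3]
finger_gap: 0.0094
```

Call:
jog_arm --commands '[{"x":0,"y":0,"z":-8,"rx":0,"ry":0,"rz":0,"hand":0.9},{"x":0,"y":0,"z":-16,"rx":0,"ry":0,"rz":0,"hand":0.9},{"x":0,"y":0,"z":-24,"rx":0,"ry":0,"rz":0,"hand":0.9},{"x":0,"y":0,"z":-32,"rx":0,"ry":0,"rz":0,"hand":0.9}]'

```text
time: 14.8
tool_pos: [0.5594, -0.0433, 0.0174]
ee_rot: [[-0.0, 0.999, 0.037], [-0.003, 0.037, -0.999], [-1.0, -0.0, 0.003]]
contact_force: [-1.4, -7.7, 2.8]
finger_gap: 0.0094
```

Run:
```python
from h import *
o=robot.get_obs();print(o['tool_pos'],o['contact_force'],o['finger_gap'],wd(o['tool_pos']))
cap('wrist','wrist12')
goto(list(dw(-.03)[:2])+[.015],Rdown(2.15))
```

```text
[ 0.55944633 -0.04334051  0.01735748] [-1.4142657  -7.71344819  2.75424543] 0.009412890385420845 [-1.09419087e-01 -4.14125760e-05  1.73574804e-02]
shift mm [  2.2   0.1 -78.2] turn deg [-0.    0.1   0.03] t 14.85 F [-2.  -4.2  2.8] gap 0.009
```

View pics/wrist12.png

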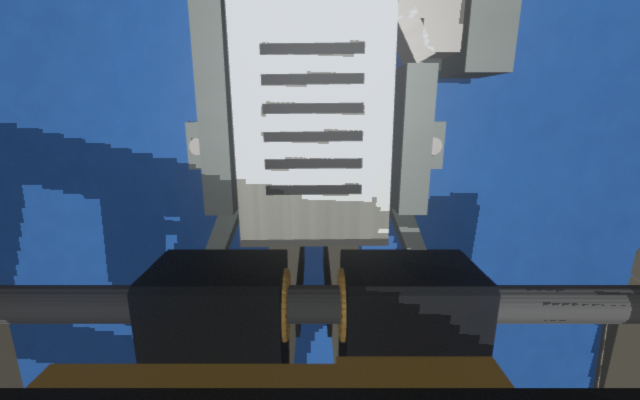

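The module is straight in the rails and the push is about 8 N. I'll keep going.

Call:
jog_arm --commands '[{"x":0,"y":0,"z":-9,"rx":0,"ry":0,"rz":0,"hand":0.9},{"x":0,"y":0,"z":-18,"rx":0,"ry":0,"rz":0,"hand":0.9},{"x":0,"y":0,"z":-27,"rx":0,"ry":0,"rz":0,"hand":0.9},{"x":0,"y":0,"z":-36,"rx":0,"ry":0,"rz":0,"hand":0.9},{"x":0,"y":0,"z":-45,"rx":0,"ry":0,"rz":0,"hand":0.9},{"x":0,"y":0,"z":-54,"rx":0,"ry":0,"rz":0,"hand":0.9},{"x":0,"y":0,"z":-62,"rx":0,"ry":0,"rz":0,"hand":0.9},{"x":0,"y":0,"z":-70,"rx":0,"ry":0,"rz":0,"hand":0.9}]'

```text
time: 15.65
tool_pos: [0.5561, 0.0267, 0.0171]
ee_rot: [[-0.002, 0.999, 0.037], [-0.002, 0.037, -0.999], [-1.0, -0.002, 0.002]]
contact_force: [-1.7, -7.7, 4.3]
finger_gap: 0.0091
```

Run:
```python
from h import *
o=robot.get_obs();print(o['tool_pos'],o['contact_force'],o['finger_gap'],wd(o['tool_pos']))
cap('wrist','wrist13');cap('scene','s13')
im=cv2.imread('pics/s13.png')[130:270,190:450]; cv2.imwrite('pics/c13.png',cv2.resize(im,None,fx=3,fy=3,interpolation=cv2.INTER_CUBIC))
marks(['module_rear','module_nose'],'scene')
o=robot.get_obs();print(wd(o['tool_pos']),o['contact_force'])
```

```text
[0.55611179 0.02669361 0.01714916] [-1.70962389 -7.70405791  4.25111085] 0.00909794868437466 [-0.03930917  0.00066339  0.01714916]
scene module_rear [(0.95, [0.5555, 0.0348, 0.0148]), (0.82, [0.7032, -0.409, 0.0113]), (0.61, [0.304, -0.2917, 0.0123])]
scene module_nose [(0.94, [0.5517, 0.1564, 0.0144]), (0.92, [0.6374, -0.3103, 0.0146]), (0.88, [0.4089, -0.3518, 0.0114])]
[-0.03819111  0.00018355  0.01682234] [-0.42842403  0.10998612 -0.6030659 ]
```

View pics/wrist13.png

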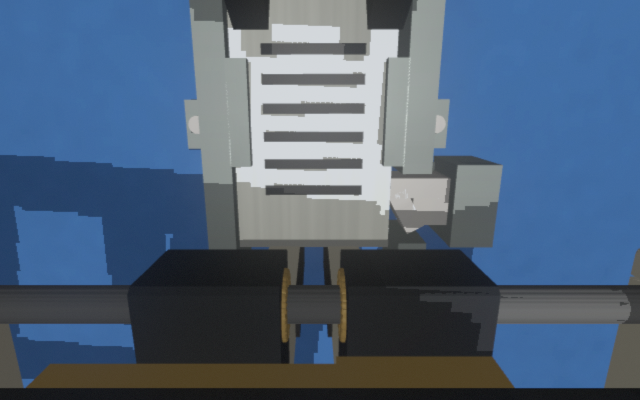

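View pics/c13.png

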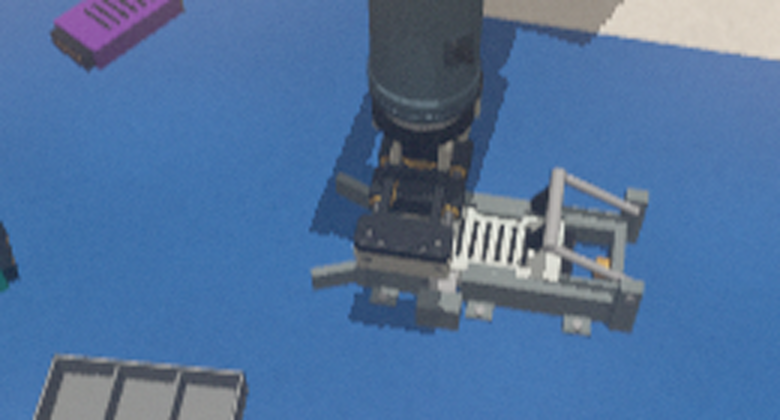

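Call:
jog_arm --commands '[{"x":0,"y":0,"z":-6,"rx":0,"ry":0,"rz":0,"hand":0.9},{"x":0,"y":0,"z":-12,"rx":0,"ry":0,"rz":0,"hand":0.9},{"x":0,"y":0,"z":-18,"rx":0,"ry":0,"rz":0,"hand":0.9},{"x":0,"y":0,"z":-22,"rx":0,"ry":0,"rz":0,"hand":0.9},{"x":0,"y":0,"z":-24,"rx":0,"ry":0,"rz":0,"hand":0.9}]'

```text
time: 16.35
tool_pos: [0.5557, 0.05, 0.0169]
ee_rot: [[-0.001, 0.999, 0.037], [-0.003, 0.037, -0.999], [-1.0, -0.001, 0.003]]
contact_force: [-1.9, -9.3, 1.6]
finger_gap: 0.0095
```

Run:
```python
from h import *
o=robot.get_obs();print(o['tool_pos'],o['contact_force'],o['finger_gap'],wd(o['tool_pos']))
```

```text
[0.55574858 0.05004648 0.01685229] [-1.87908843 -9.26021222  1.64125896] 0.009544700829005144 [-0.01595912  0.00015025  0.01685229]
```

Call:
jog_arm --commands '[{"x":0,"y":0,"z":-2,"rx":0,"ry":0,"rz":0,"hand":0.9},{"x":0,"y":0,"z":-3,"rx":0,"ry":0,"rz":0,"hand":0.9},{"x":0,"y":0,"z":-4,"rx":0,"ry":0,"rz":0,"hand":0.9},{"x":0,"y":0,"z":-5,"rx":0,"ry":0,"rz":0,"hand":0.9}]'

```text
time: 16.75
tool_pos: [0.5556, 0.0543, 0.0169]
ee_rot: [[-0.001, 0.999, 0.037], [-0.003, 0.037, -0.999], [-1.0, -0.001, 0.003]]
contact_force: [-2.0, -10.9, 1.0]
finger_gap: 0.0093
```

Run:
```python
from h import *
o=robot.get_obs();print(o['tool_pos'],o['contact_force'],o['finger_gap'],wd(o['tool_pos']))
cap('wrist','wrist14')
im=cv2.imread('pics/wrist14.png')[120:260,200:520]; cv2.imwrite('pics/c14.png',cv2.resize(im,None,fx=2.5,fy=2.5,interpolation=cv2.INTER_CUBIC))
o=robot.get_obs();print(wd(o['tool_pos']),o['contact_force'])
```

```text
[0.55557286 0.0542989  0.01685741] [ -2.0105653  -10.87317044   1.04968851] 0.009344847879398977 [-0.0117031   0.00016631  0.01685741]
[-0.01160056  0.00016534  0.01685617] [-2.08780353 -9.07895609  1.12887397]
```

View pics/c14.png

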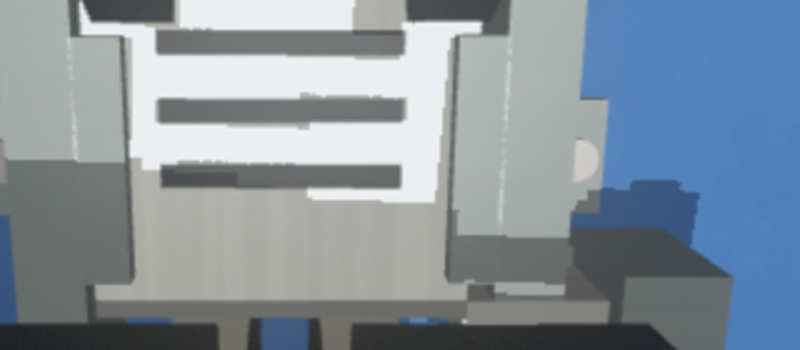

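Call:
jog_arm --commands '[{"x":0,"y":0,"z":-1,"rx":0,"ry":0,"rz":0,"hand":0.9},{"x":0,"y":0,"z":-2,"rx":0,"ry":0,"rz":0,"hand":0.9},{"x":0,"y":0,"z":-2,"rx":0,"ry":0,"rz":0,"hand":0.9}]'

```text
time: 17.1
tool_pos: [0.5558, 0.0567, 0.0168]
ee_rot: [[-0.001, 0.999, 0.036], [-0.003, 0.036, -0.999], [-1.0, -0.001, 0.003]]
contact_force: [-1.0, -7.7, 1.4]
finger_gap: 0.009
```

Call:
jog_arm --commands '[{"x":0,"y":0,"z":-1,"rx":0,"ry":0,"rz":0,"hand":0.9},{"x":0,"y":0,"z":-1,"rx":0,"ry":0,"rz":0,"hand":0.9}]'

```text
time: 17.3
tool_pos: [0.5559, 0.0578, 0.0169]
ee_rot: [[-0.0, 0.999, 0.037], [-0.003, 0.037, -0.999], [-1.0, -0.0, 0.003]]
contact_force: [0.1, -6.9, -0.4]
finger_gap: 0.0094
```

Run:
```python
from h import *
o=robot.get_obs();print(o['tool_pos'],o['contact_force'],o['finger_gap'],wd(o['tool_pos']))
cap('wrist','wrist15')
im=cv2.imread('pics/wrist15.png')[120:260,200:520]; cv2.imwrite('pics/c15.png',cv2.resize(im,None,fx=2.5,fy=2.5,interpolation=cv2.INTER_CUBIC))
```

```text
[0.55589439 0.0578369  0.01687547] [ 0.09470562 -6.92435692 -0.39022922] 0.00938924867382996 [-0.00817965 -0.00028773  0.01687547]
```

View pics/c15.png

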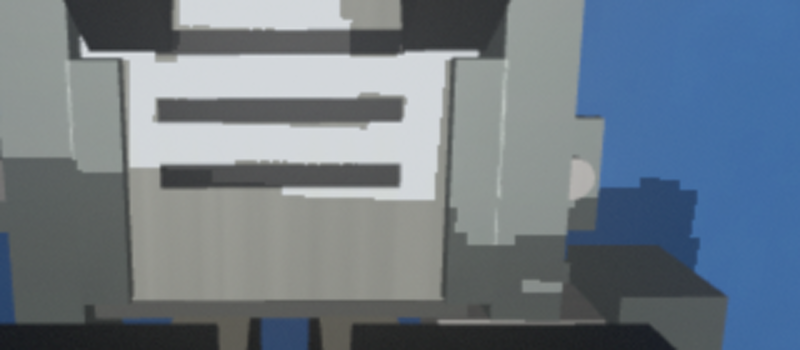

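Call:
jog_arm --commands '[{"x":0,"y":0,"z":-0.5,"rx":0,"ry":0,"rz":0,"hand":0.9},{"x":0,"y":0,"z":-1,"rx":0,"ry":0,"rz":0,"hand":0.9},{"x":0,"y":0,"z":-1,"rx":0,"ry":0,"rz":0,"hand":0.9}]'

```text
time: 17.65
tool_pos: [0.5559, 0.0588, 0.0169]
ee_rot: [[-0.0, 0.999, 0.037], [-0.003, 0.037, -0.999], [-1.0, -0.0, 0.003]]
contact_force: [-0.7, -8.5, 0.1]
finger_gap: 0.0094
```

Call:
jog_arm --commands '[{"x":0,"y":0,"z":-0.5,"rx":0,"ry":0,"rz":0,"hand":0.9},{"x":0,"y":0,"z":-1,"rx":0,"ry":0,"rz":0,"hand":0.9},{"x":0,"y":0,"z":-1,"rx":0,"ry":0,"rz":0,"hand":0.9}]'

```text
time: 17.95
tool_pos: [0.5558, 0.0592, 0.0169]
ee_rot: [[-0.0, 0.999, 0.037], [-0.003, 0.037, -0.999], [-1.0, -0.001, 0.003]]
contact_force: [-0.7, -10.3, 0.6]
finger_gap: 0.0094
```

Call:
jog_arm --commands '[{"x":0,"y":0,"z":8,"rx":0,"ry":0,"rz":0,"hand":0.9},{"x":0,"y":0,"z":20,"rx":0,"ry":0,"rz":0,"hand":0.9},{"x":-20,"y":0,"z":45,"rx":0,"ry":0,"rz":0,"hand":0.9},{"x":-60,"y":0,"z":60,"rx":0,"ry":0,"rz":0,"hand":0.9},{"x":-90,"y":0,"z":65,"rx":0,"ry":0,"rz":0,"hand":0.9},{"x":-90,"y":0,"z":65,"rx":0,"ry":0,"rz":0,"hand":0.9}]'

```text
time: 18.55
tool_pos: [0.5613, -0.0055, 0.1114]
ee_rot: [[0.008, 0.999, 0.035], [-0.002, 0.035, -0.999], [-1.0, 0.008, 0.002]]
contact_force: [0.6, -0.3, -0.7]
finger_gap: 0.0094
```

Run:
```python
from h import *
viewer.capture('wrist')
cp=viewer.camera_params('wrist'); im=cap('wrist','wrist16')
o=robot.get_obs(); print(wd(o['tool_pos']))
marks(['catch_tip','module_rear'],'wrist')
P=lambda *a:dw(*np.array(a)/1e3)
c=w2pix(cp,[P(-1.5,-26.5,24),P(0,32,26),P(0,-32,26),P(-1.5,-33.5,24)]); print(np.round(c))
x0,y0=np.maximum(c[0].astype(int)-[180,90],0); ov=im[y0:y0+180,x0:x0+320,::-1].copy(); ov=cv2.resize(ov,None,fx=2.5,fy=2.5,interpolation=cv2.INTER_CUBIC)
cv2.imwrite('pics/c16.png',ov); print(x0,y0)
```

```text
[-0.07012619 -0.00045723  0.10742631]
wrist catch_tip [(0.88, [0.5857, 0.0659, 0.0238])]
wrist module_rear [(0.83, [0.5548, 0.0642, 0.0116])]
[[349. 103.]
 [259. 101.]
 [358. 101.]
 [360. 103.]]
169 13
```

View pics/c16.png

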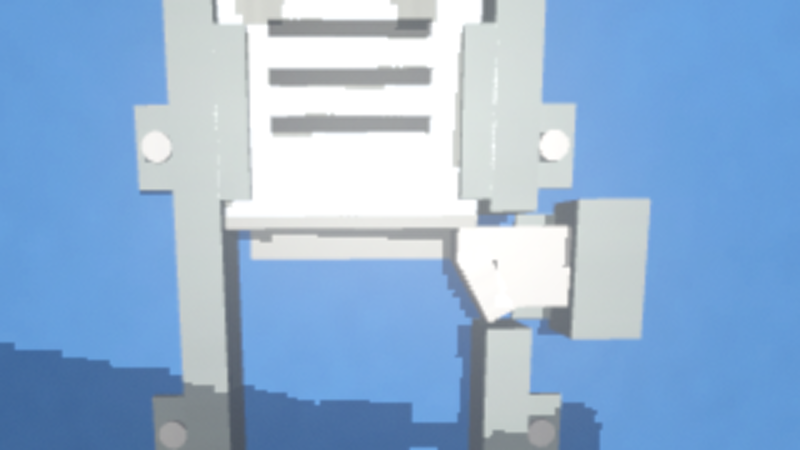

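The catch is sprung out behind the rear face: bolt tip at (458,230), rear edge at rows 215 to 228, overlapping it by about 5 mm. Now the clip comes down, pushed from above with closed fingers.

Run:
```python
from h import *
goto(list(dw(.0665)[:2])+[.125],Rdown(2.15))
for th in np.arange(.49,.05,-.06):
    a=th-.053; print(round(th,2),'bar x',round(135-75*np.cos(a),1),'TCP z touching',round(50+75*np.sin(a)+6+11,1))
```

```text
shift mm [ -19.2    0.6 -135.9] turn deg [-0.06 -0.01  0.15] t 18.75 F [-0.2  0.8  0.2] gap 0.0092
0.49 bar x 67.0 TCP z touching 98.7
0.43 bar x 65.3 TCP z touching 94.6
0.37 bar x 63.7 TCP z touching 90.4
0.31 bar x 62.5 TCP z touching 86.1
0.25 bar x 61.5 TCP z touching 81.7
0.19 bar x 60.7 TCP z touching 77.2
0.13 bar x 60.2 TCP z touching 72.8
0.07 bar x 60.0 TCP z touching 68.3
```

Call:
jog_arm --commands '[{"x":-19,"y":0.5,"z":-20,"rx":0,"ry":0,"rz":0,"hand":1},{"x":-19,"y":0.5,"z":-60,"rx":0,"ry":0,"rz":0,"hand":1},{"x":-19,"y":0.5,"z":-100,"rx":0,"ry":0,"rz":0,"hand":1},{"x":-19,"y":0.5,"z":-130,"rx":0,"ry":0,"rz":0,"hand":1},{"x":-19,"y":0.5,"z":-136,"rx":0,"ry":0,"rz":0,"hand":1},{"x":-19,"y":0.5,"z":-136,"rx":0,"ry":0,"rz":0,"hand":1}]'

```text
time: 19.35
tool_pos: [0.5526, 0.1333, 0.1245]
ee_rot: [[-0.003, 0.999, 0.039], [-0.001, 0.039, -0.999], [-1.0, -0.003, 0.001]]
contact_force: [-0.1, -0.1, 1.1]
finger_gap: 0.0005
```

Run:
```python
from h import *
o=robot.get_obs();print(wd(o['tool_pos']),o['contact_force'])
cap('side','d17');cap('scene','s17')
im=cv2.imread('pics/s17.png')[120:260,270:460]; im2=cv2.imread('pics/d17.png')[160:300,230:420]
cv2.imwrite('pics/c17.png',cv2.resize(np.hstack([im,im2]),None,fx=2.1,fy=2.1,interpolation=cv2.INTER_CUBIC))
marks(['clip_bar'],'scene')
```

```text
[0.06731223 0.00015711 0.12452201] [-0.10931208 -0.12676539  1.10376784]
scene clip_bar [(0.52, [0.5512, 0.1341, 0.0815])]
```

View pics/c17.png

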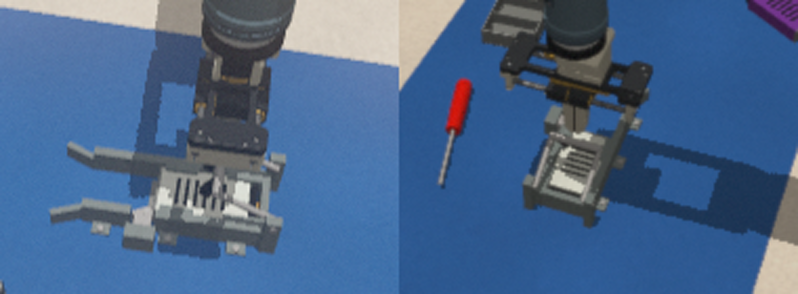

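Call:
jog_arm --commands '[{"x":12,"y":0,"z":0,"rx":0,"ry":0,"rz":0,"hand":1},{"x":22,"y":0,"z":0,"rx":0,"ry":0,"rz":0,"hand":1},{"x":28,"y":0,"z":1,"rx":0,"ry":0,"rz":0,"hand":1},{"x":33,"y":0,"z":3,"rx":0,"ry":0,"rz":0,"hand":1},{"x":38,"y":0,"z":4.5,"rx":0,"ry":0,"rz":0,"hand":1},{"x":42,"y":0,"z":5.5,"rx":0,"ry":0,"rz":0,"hand":1},{"x":46,"y":0,"z":6.5,"rx":0,"ry":0,"rz":0,"hand":1},{"x":48,"y":0,"z":7,"rx":0,"ry":0,"rz":0,"hand":1}]'

```text
time: 20.3
tool_pos: [0.5541, 0.1251, 0.0777]
ee_rot: [[0.0, 0.999, 0.036], [-0.001, 0.036, -0.999], [-1.0, 0.0, 0.001]]
contact_force: [0.4, -1.5, 3.0]
finger_gap: 0.0007
```

Call:
jog_arm --commands '[{"x":1,"y":0,"z":0,"rx":0,"ry":0,"rz":0,"hand":1},{"x":2,"y":0,"z":0,"rx":0,"ry":0,"rz":0,"hand":1},{"x":2,"y":0,"z":0,"rx":0,"ry":0,"rz":0,"hand":1}]'

```text
time: 20.6
tool_pos: [0.554, 0.1254, 0.076]
ee_rot: [[0.0, 0.999, 0.036], [-0.0, 0.036, -0.999], [-1.0, 0.0, 0.0]]
contact_force: [0.1, -1.5, 1.1]
finger_gap: 0.0003
```

Run:
```python
from h import *
o=robot.get_obs();print(wd(o['tool_pos']),o['contact_force'])
cap('side','d18'); marks(['clip_bar'],'side'); cap('scene','s18'); marks(['clip_bar'],'scene')
im=cv2.imread('pics/s18.png')[120:260,270:460]; im2=cv2.imread('pics/d18.png')[160:300,230:420]
cv2.imwrite('pics/c18.png',cv2.resize(np.hstack([im,im2]),None,fx=2.1,fy=2.1,interpolation=cv2.INTER_CUBIC))
```

```text
[ 0.05940391 -0.00096932  0.07595154] [ 0.11064368 -1.47740601  1.06581617]
side clip_bar [(0.52, [0.5549, 0.1266, 0.0571])]
scene clip_bar [(0.76, [0.5489, 0.1277, 0.0582])]
```

View pics/c18.png

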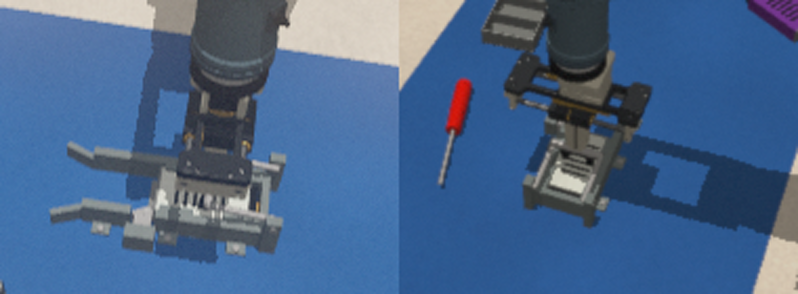

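Call:
jog_arm --commands '[{"x":1,"y":0,"z":0,"rx":0,"ry":0,"rz":0,"hand":1},{"x":2,"y":0,"z":0,"rx":0,"ry":0,"rz":0,"hand":1},{"x":3,"y":0,"z":0,"rx":0,"ry":0,"rz":0,"hand":1},{"x":3,"y":0,"z":0,"rx":0,"ry":0,"rz":0,"hand":1}]'

```text
time: 21.2
tool_pos: [0.554, 0.1251, 0.0729]
ee_rot: [[-0.0, 0.999, 0.036], [-0.001, 0.036, -0.999], [-1.0, -0.0, 0.001]]
contact_force: [-0.4, -1.1, 1.2]
finger_gap: 0.0003
```

Call:
jog_arm --commands '[{"x":1,"y":0,"z":0,"rx":0,"ry":0,"rz":0,"hand":1},{"x":1,"y":0,"z":0,"rx":0,"ry":0,"rz":0,"hand":1}]'

```text
time: 21.4
tool_pos: [0.5539, 0.125, 0.0719]
ee_rot: [[-0.0, 0.999, 0.036], [-0.001, 0.036, -0.999], [-1.0, -0.0, 0.001]]
contact_force: [0.2, -1.2, 1.5]
finger_gap: 0.0004
```

Call:
jog_arm --commands '[{"x":1,"y":0,"z":0,"rx":0,"ry":0,"rz":0,"hand":1},{"x":1,"y":0,"z":0,"rx":0,"ry":0,"rz":0,"hand":1}]'

```text
time: 21.6
tool_pos: [0.554, 0.1251, 0.0714]
ee_rot: [[0.0, 0.999, 0.037], [-0.001, 0.037, -0.999], [-1.0, 0.0, 0.001]]
contact_force: [-2.0, -2.0, 4.9]
finger_gap: 0.0007
```

Call:
jog_arm --commands '[{"x":0.7,"y":0,"z":0,"rx":0,"ry":0,"rz":0,"hand":1},{"x":0.7,"y":0,"z":0,"rx":0,"ry":0,"rz":0,"hand":1}]'

```text
time: 21.8
tool_pos: [0.554, 0.1251, 0.0713]
ee_rot: [[0.0, 0.999, 0.037], [-0.001, 0.037, -0.999], [-1.0, 0.0, 0.001]]
contact_force: [-2.5, -2.2, 9.7]
finger_gap: 0.0002
```

Call:
jog_arm --commands '[{"x":-15,"y":0,"z":0,"rx":0,"ry":0,"rz":0,"hand":1},{"x":-50,"y":0,"z":15,"rx":0,"ry":0,"rz":0,"hand":1},{"x":-90,"y":0,"z":50,"rx":0,"ry":0,"rz":0,"hand":1},{"x":-110,"y":0,"z":95,"rx":0,"ry":0,"rz":0,"hand":1},{"x":-110,"y":0,"z":120,"rx":0,"ry":0,"rz":0,"hand":1},{"x":-110,"y":0,"z":120,"rx":0,"ry":0,"rz":0,"hand":1}]'

```text
time: 22.4
tool_pos: [0.5588, 0.0024, 0.181]
ee_rot: [[0.001, 0.999, 0.033], [-0.002, 0.033, -0.999], [-1.0, 0.001, 0.002]]
contact_force: [-0.4, 0.1, 0.4]
finger_gap: 0.0006
```

Run:
```python
from h import *
viewer.capture('wrist')
cap('wrist','wrist19'); marks(['clip_bar','module_rear','catch_tip'],'wrist')
cap('side','d19'); marks(['clip_bar','module_rear'],'side'); cap('scene','s19'); marks(['clip_bar','module_rear','module_nose','spray_can','parts_tray','screwdriver'],'scene')
o=robot.get_obs();print(o['tool_pos'],o['contact_force'],o['time'])
im=cv2.imread('pics/s19.png')[140:260,280:440]; im2=cv2.imread('pics/d19.png')[170:290,240:400]
cv2.imwrite('pics/c19.png',cv2.resize(np.hstack([im,im2]),None,fx=2.5,fy=2.5,interpolation=cv2.INTER_CUBIC))
```

```text
wrist clip_bar [(0.86, [0.5561, 0.1306, 0.0546])]
wrist module_rear [(0.83, [0.5546, 0.066, 0.009]), (0.29, [0.5487, 0.1283, -0.002])]
wrist catch_tip [(0.82, [0.5873, 0.0661, 0.0241])]
side clip_bar [(0.54, [0.5779, 0.0666, 0.0246])]
side module_rear [(0.78, [0.3021, -0.2921, 0.0159]), (0.69, [0.5533, 0.0618, 0.0157])]
scene clip_bar [(0.7, [0.5548, 0.1255, 0.0517])]
scene module_rear [(0.82, [0.7024, -0.4065, 0.0128]), (0.72, [0.3045, -0.2942, 0.0114]), (0.68, [0.5579, 0.0613, 0.0152])]
scene module_nose [(0.94, [0.4112, -0.3524, 0.0167]), (0.61, [0.5514, 0.1865, 0.0148]), (0.58, [0.6389, -0.3135, 0.0153])]
scene spray_can [(0.56, [0.4417, 0.4383, 0.0015]), (0.29, [0.5468, 0.1889, 0.01])]
scene parts_tray []
scene screwdriver []
[0.55835867 0.00545217 0.18038018] [-0.21910778  0.64149692 -1.12615421] 23.15
```

View pics/c19.png

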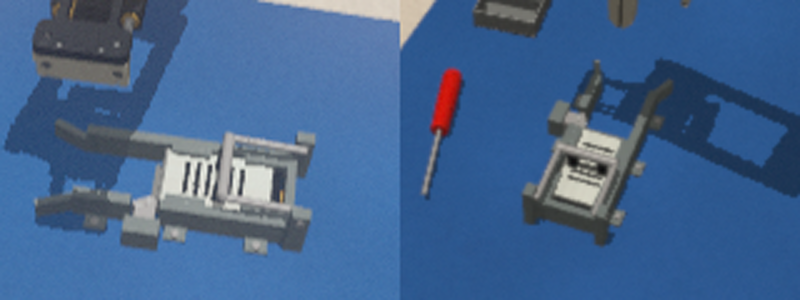

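View pics/wrist19.png

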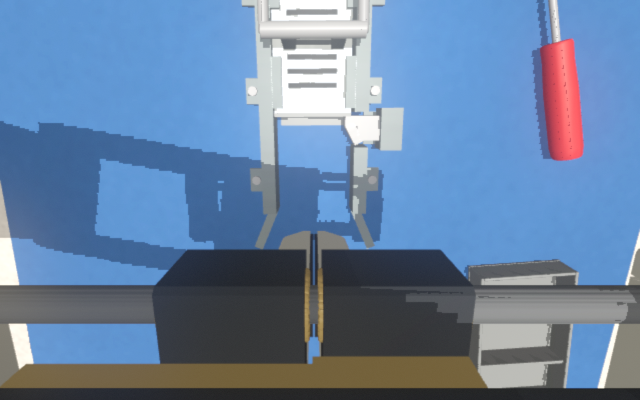

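The clip is down: the bar is at z of about 0.053 and its feet touched the module with a clear force rise. The catch, tip at (346,117), is still out behind the rear face at row 111. The arm is clear, so I'm handing in.

Run:
```python
from h import *
print(job.finish_job())
```

```text
the job is handed in; nothing more can be done
None
```

I lifted the wire clip to about 0.49 rad and set the module in the rails. I then pushed it in from behind until the catch clicked, and pressed the clip down until its feet met the module. The job was handed in at about 23 s of the 72 s allowed; no verdict was reported.

**Last checks that agreed:**
- **Catch:** the wrist view taken just after the push shows the bolt out behind the rear face, overlapping it by about 5 mm. It looks unchanged in the final wrist view.
- **Module:** the nose mark puts it about 0.12 m into the dock, level with the end wall.
- **Push force:** it read no more than about 11 N at the end of each move, far from the 60 N ramming limit. I did not see readings between moves.
- **Clip:** the bar is at z of about 0.052–0.055 m, and resting on the module should give 0.054 m. The force stepped from about 1.5 to 10 N as the feet touched.
- **Arm:** clear of everything.

**Checks that disagreed or failed:**
- **Rear position:** the rear-face marks scatter from about 0 to 5 mm short of the home mark. That is within the network's 4 mm error at best, so I relied on the picture of the catch.
- **Clip mark in the side view:** it landed on the catch instead of the bar, so I ignored it.
- **Bystanders:** the network missed the tray and screwdriver in the final picture. Both are visible in the final views, and the arm never went near them. The spray can measured within 3 mm of where it started.

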